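# Spread heaped culture flasks into one even layer on the warming tray

### The job

The culture flasks were left in a heap on the warming tray: spread them into one even layer, each lying flat on a broad side on the tray floor, one towards each corner of the tray and one in the middle, none touching another. Handle them gently, without dropping or flinging any, and leave the bottle, tip box and control pad where they are.

Things in the scene. Friction and masses are not known exactly. Their poses are not given: they have to be found in the camera images.
- tray: Fixed stainless warming tray, its place and yaw vary. Inside 260 mm (its x) by 360 mm (its y), floor 10 mm and rim 28 mm above the bench; foot 290 x 390 mm, with a control strip on its -x side, out to 167 mm, 19 mm high. Origin: centre of the tray at bench level; z up.
- flask_a: Culture flask: pale plastic box 64 x 50 x 26 mm (x, y, z; about 60 g); on one end a round screw cap, 24 mm in diameter, along the x axis from x = 36 to 58 mm, behind it a neck of 18 mm. Origin: centre of the box. z is square to the broad faces (either may lie down), x points to the cap. Starts flat on the tray floor, half under flask_c, 2 mm from flask_b, caps the same way.
- flask_b: Culture flask exactly like flask_a, same frame. Starts flat on the tray floor beside flask_a, half under flask_c.
- flask_c: Culture flask exactly like flask_a, same frame. Starts lying across the top of two others.
- flask_d: Culture flask exactly like flask_a, same frame. Starts standing on its narrow long side (z level, 50 mm tall) close beside flask_a, cap the other way.
- flask_e: Culture flask exactly like flask_a, same frame. Starts standing on its narrow long side (z level, 50 mm tall) close beside flask_b, cap the other way.
- reagent_bottle: Bystander, loose: amber jar 68 mm in diameter, 150 mm tall, upright beyond the tray's +y end. Origin: centre of its underside.
- tip_box: Bystander, loose: pipette-tip box 85 x 125 x 63 mm high, beyond the tray's +y end. Origin: centre of its underside.
- control_pad: Bystander, loose: microscope control pad with a dark screen, 110 x 160 x 30 mm high, beyond the tray's -y end. Origin: centre of its underside.

How it is judged:
By the outcome, as a careful person would: the job done as asked, in the order asked, and still so for the second after the job is handed in, with the robot touching nothing.
It also fails if it takes over 72 s, if anything falls off the work surface, if the arm or the gripper's body presses on something with over 40 N, if the wrist force passes 120 N, or if a joint passes its speed limit or range.

### The arm

A 6-joint arm with a two-finger parallel gripper is mounted at the origin on the work surface. World frame = base frame: x ahead of the robot, y to its left, z up, the work surface at z = 0. Lengths are in mm, angles in rad, forces in N, time in s.
With the tool pointing down it reaches from about 300 to 775 mm from the base axis. Payload 14.6 kg.
Tool frame: the origin (TCP) lies between the finger pads; the fingertips stand manip.nose_length ahead of it and the grasp point (between the pads) lies 11 mm behind it (manip.nose_length is the distance from the TCP to the fingertips, in mm); z points along the fingers, y is the line along which they close (so a half turn about z gives the same grasp; the last joint's range is limited). The gripper opens to 94 mm and grips with 3 to 60 N. Pads are 16 mm wide; open, the fingers measure 119 mm over their backs; the gripper's body (75 mm by 177 mm) begins 78 mm behind the grasp point.
Start: joints at [-1.335, 0.3, 1.521, -0, 1.321, -0.067], TCP at [164, -524.97, 213.446] pointing down, gripper open.
Joint ranges: [-3.03, 3.03], [-0.79, 2.21], [0.23, 2.52], [-1.04, 4.18], [0, 3.07], [-2.55, 2.55]. Speed limits (rad/s): [2.22, 2.22, 2.57, 3.14, 3.14, 3.14].

### API

Orientations are given as [roll, pitch, yaw] about the fixed x, y, z axes, in that order (R = Rz(yaw) Ry(pitch) Rx(roll)).
In Python, from cell import manip, cams, job gives the robot as it stands.
- The arm moves only by the tool jog_arm, never from a script. Its argument "commands" is a list of rows, each an object of numbers: "dx", "dy", "dz": the shift along the tool's x, y, z each as a share of 40 mm, from -1 to 1; "ax", "ay", "az": the turn, a rotation vector about the tool's x, y, z each as a share of 10 degrees, from -1 to 1; "gripper": the closure, from 0 (fully open) to 1 (shut). A call has 1 to 10 rows; each row shifts and turns the commanded pose from where the row before left it, along the tool's axes as they then stand; what a row does not reach is not made up. A row lasts 1/8 s, in which the tool goes at most 62.5 mm and 10.7 degrees, less where a joint would pass 70% of its speed; a pose out of reach is approached as far as the arm can. A call with a number of a shift or a turn outside -1 to 1 is refused whole. A call with a gripper value outside its range is refused whole. The fingers move at their own pace and stop on an object; "squeeze" is the grip in N (left out, the last holds). Time passes only in rows, so rows that do not move let the fingers close. It gives the time, the measured TCP pose, the force, the opening and the grip force at its end, in the units of the state.
- manip.read_state(): the state, without advancing time (a new reading comes with each control period).
- cams.camera(name): name is "side" or "top" or "wrist"; returns a dict with "image" (384x512x3 uint8, red, green, blue), "fx", "fy", "cx", "cy" (pixels), "world_to_cam" (4x4, takes a point from world to camera coordinates). Camera axes: x right, y down, z forward; pixel columns grow to the right and rows downward; lengths in mm; the calibration is good to about 2 mm. A picture is of the moment at which its call begins. There is no depth.
- job.sign_off(): hands the job in; it is judged then, once.
The state is a dict: "clock": time; "joints": joint angles; "qd": joint speeds; "effort": joint torques, N m; "eef_pos": TCP position; "eef_rot": TCP orientation; "wrist_force": force on the tool from outside, world axes, zero at the start; "moment": the same for the moment, N m; "finger_gap": finger opening in mm; "finger_force": force on a finger pad.
Only numpy, scipy, OpenCV 4.12 (cv2) and the standard library are available. Lean on these libraries where they do the work, as an engineer would, in place of code of your own. Each camera call takes 0.05 s, during which the arm holds its last target. There are 200 camera calls.

## Working session

There is one attempt and no reset: what is moved stays moved. The work goes in short steps, Python scripts to look and compute and a tool call to move; the robot and the scene stay as the last step left them, time stands still between calls to the robot, and variables do not carry over. Pictures are saved under pics/ and viewed, at most 10 in all, crops included, and the job is handed in when it is done.

Besides the shell and the picture viewer there is one more tool, called after "Call:" as a command line: name --argument value ..., lists and objects as JSON in quotes. jog_arm: Moves the arm, as the interface text tells. Shift numbers are shares of 40 mm and turn numbers shares of 10 degrees, none past 1 either way. Its arguments: {"type":"object","properties":{"commands":{"type":"array"},"squeeze":{"type":"number"}},"required":["commands"]}

```bash
ls; mkdir -p pics; python3 - <<'E'
from cell import manip,cams,job
import cv2,numpy as np
print(manip.read_state(), manip.nose_length)
for n in ['top','side']:
    c=cams.camera(n); cv2.imwrite(f'pics/{n}0.png',c['image'][:,:,::-1]); print(n,c['fx'],c['cx'],c['cy'],np.round(c['world_to_cam'],3).tolist())
    np.savez(f'pics/{n}0.npz',**{k:np.array(v) for k,v in c.items()})
E
```

```text
pics
{'clock': 0.0, 'joints': array([-1.33461368e+00,  3.00482267e-01,  1.52157225e+00, -1.47726390e-05,
        1.32071523e+00, -6.66141609e-02]), 'qd': array([ 0.00108055, -0.00061017,  0.0017853 ,  0.00088722, -0.00052463,
       -0.00082947]), 'effort': array([-5.28860164e-04, -5.31805301e+01, -3.52739847e+01,  7.08260620e-02,
        2.43462611e-02, -1.16759529e-04]), 'eef_pos': array([ 163.93147659, -524.73466559,  212.88394056]), 'eef_rot': array([-3.14041722e+00, -6.40757683e-05,  3.02800431e-01]), 'wrist_force': array([ 1.0371767 , -0.11213579, -0.36958161]), 'moment': array([ 0.01407244, -0.01111115, -0.01135049]), 'finger_force': 0.0, 'finger_gap': 93.68096956938055} 8.0
top 445.4268411914202 251.52923844714286 180.43241159638924 [[0.002, -1.0, 0.003, 10.895], [-0.998, -0.002, -0.067, 539.359], [0.067, -0.003, -0.998, 1192.907], [0.0, 0.0, 0.0, 1.0]]
side 358.27958741426977 253.25045985492702 194.44577671135409 [[-0.803, 0.596, -0.017, 417.179], [0.337, 0.431, -0.837, -139.154], [-0.492, -0.678, -0.547, 1335.621], [0.0, 0.0, 0.0, 1.0]]
```

View pics/top0.png

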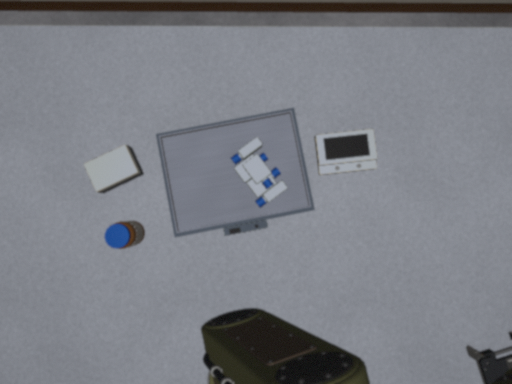

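View pics/side0.png

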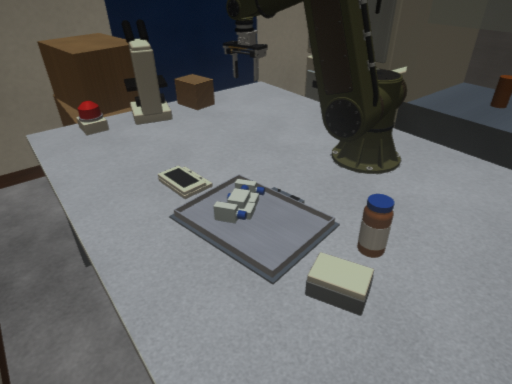

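```bash
cat > h.py <<'E'
import numpy as np,cv2
def ray(c,u,v,z):
    W=np.array(c['world_to_cam']);R=W[:3,:3];o=-R.T@W[:3,3]
    d=R.T@np.array([(u-c['cx'])/c['fx'],(v-c['cy'])/c['fy'],1]);return o+d*(z-o[2])/d[2]
def proj(c,p):
    q=np.array(c['world_to_cam'])@np.append(p,1);return np.array([c['fx']*q[0]/q[2]+c['cx'],c['fy']*q[1]/q[2]+c['cy']])
def shot(n,f):
    from cell import cams
    c=cams.camera(n);cv2.imwrite(f'pics/{f}.png',c['image'][:,:,::-1]);np.savez(f'pics/{f}.npz',**{k:np.array(v) for k,v in c.items()});return c
E
python3 - <<'E'
from h import *
c=np.load('pics/top0.npz');im=c['image'][:,:,::-1]
a=cv2.resize(im[100:245,150:325],None,fx=4.5,fy=4,interpolation=cv2.INTER_CUBIC)
a=cv2.resize(im[128:215,218:300],None,fx=6,fy=6,interpolation=cv2.INTER_CUBIC)
cv2.imwrite('pics/crop0.png',a)
for u,v in [(157,133),(293,108.5),(313.5,209.5),(175.5,236)]: print(ray(c,u,v,28).round(0))
hsv=cv2.cvtColor(im,cv2.COLOR_BGR2HSV)
m=cv2.inRange(hsv,(105,120,50),(130,255,255)); n,l,s,ce=cv2.connectedComponentsWithStats(m)
for i in range(1,n):
    if s[i,4]>10: print(ce[i].round(1),s[i,4],ray(c,*ce[i],23).round(0))
E
```

```text
[667. 269.  28.]
[ 736. -100.   28.]
[ 461. -154.   28.]
[389. 215.  28.]
[235.7 158.5] 52 [599.  55.  23.]
[263.6 156.8] 30 [603. -20.  23.]
[275.3 171.9] 49 [562. -52.  23.]
[267.2 183.1] 47 [532. -30.  23.]
[260.3 201.5] 52 [482. -12.  23.]
[117.  235.5] 467 [390. 373.  23.]
```

View pics/crop0.png

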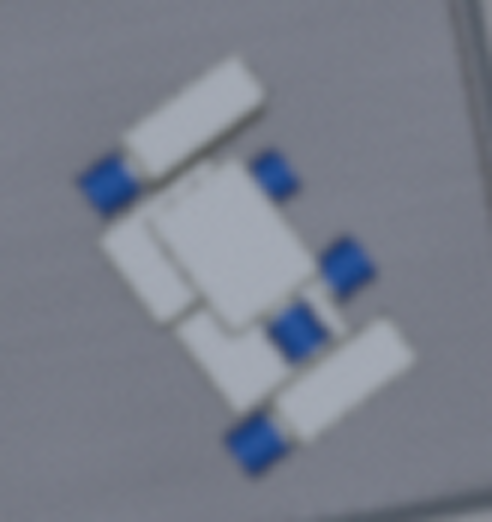

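```bash
cat >> h.py <<'E'
TC=np.array([563.,57.5]);TY=np.deg2rad(10.9)
TR=np.array([[np.cos(TY),-np.sin(TY)],[np.sin(TY),np.cos(TY)]])
w=lambda x,y:(TC+TR@[x,y]).round(1)
loc=lambda p:(TR.T@(np.array(p)[:2]-TC)).round(1)
def plan(x,y,z,yaw):
    "tool-frame shares from the present to a pointing-down TCP pose (yaw deg); tool assumed upright"
    from cell import manip
    from scipy.spatial.transform import Rotation as Ro
    s=manip.read_state();R=Ro.from_euler('xyz',s['eef_rot'])
    d=R.inv().apply(np.array([x,y,z])-s['eef_pos'])/40
    T=Ro.from_euler('xyz',[np.pi,0,np.deg2rad(yaw)])
    print('shift',d.round(2),'turn',((R.inv()*T).as_rotvec(degrees=True)/10).round(2),'t',round(s['clock'],2))
E
python3 - <<'E'
from h import *
c=np.load('pics/top0.npz')
f=lambda P,z:ray(c,218+P[0]/6,128+P[1]/6,z)[:2]
S={'c':([(235,160),(318,268),(240,333),(155,218)],(298,332),62,49),
'd':([(237,57),(265,95),(150,180),(122,140)],(108,185),60,35),
'e':([(385,318),(413,355),(305,440),(275,400)],(255,445),60,35)}
for k,(q,cap,zt,zc) in S.items():
    Q=np.array([f(p,zt) for p in q]);m=Q.mean(0);C=f(cap,zc+8)
    print(k,m.round(1),loc(m),'sides',np.linalg.norm(np.diff(Q[[0,1,2,3,0]],axis=0),axis=1).round(0),'cap',C.round(1),'ang',np.degrees(np.arctan2(*(C-m)[::-1])).round(1),[np.degrees(np.arctan2(*(v)[::-1])).round(0) for v in (Q[1]-Q[0],Q[2]-Q[1])])
for k,e,cap in [('a',[(103,240),(165,325)],(275,175)),('b',[(178,328),(243,412)],(348,265))]:
    E=[f(p,36) for p in e];C=f(cap,31);v=E[1]-E[0];m=(E[0]+E[1])/2;n=(C-m)/np.linalg.norm(C-m)
    print(k,(m+32*n).round(1),loc(m+32*n),'cap',C.round(1),'ang',np.degrees(np.arctan2(n[1],n[0])).round(1),np.linalg.norm(C-m).round(0),np.degrees(np.arctan2(v[1],v[0])).round(0))
plan(*S and (500,0,200),38)
E
```

```text
c [567.1  -3.3] [ -7.5 -60.5] sides [60. 44. 63. 43.] cap [529.2 -30.2] ang -144.7 [np.float64(-143.0), np.float64(130.0)]
d [623.1  15.9] [ 51.2 -52.3] sides [21. 63. 22. 63.] cap [595.4  53.9] ang 126.1 [np.float64(-144.0), np.float64(127.0)]
e [508.8 -50.4] [-73.6 -95.7] sides [20. 60. 22. 60.] cap [479.9 -11.7] ang 126.8 [np.float64(-143.0), np.float64(128.0)]
a [572.1  17. ] [  1.3 -41.5] cap [601.5 -20.9] ang -52.2 80.0 -144.0
b [532.9 -17.3] [-43.7 -67.8] cap [560.9 -53.6] ang -52.4 78.0 -142.0
shift [ 11.93 -10.02   0.34] turn [-0.01 -0.   -2.07] t 0.1
```

Call:
jog_arm --commands '[{"dx":0.5,"dy":-0.35,"gripper":0},{"dx":0.96,"dy":-0.67,"dz":0.15},{"dx":0.96,"dy":-0.67,"dz":0.15},{"dx":0.96,"dy":-0.67,"dz":0.15},{"dx":0.96,"dy":-0.67,"dz":0.15},{"dx":0.96,"dy":-0.67,"dz":0.15},{"dx":0.96,"dy":-0.67,"dz":0.15},{"dx":0.96,"dy":-0.67,"dz":0.15},{"dx":0.96,"dy":-0.67,"dz":0.15},{"dx":0.96,"dy":-0.67,"dz":0.15}]' --squeeze 8

```text
schema error: expected keys dx, dy, dz, ax, ay, az, gripper
```

Call:
jog_arm --commands '[{"dx":0.96,"dy":-0.67,"dz":0.15},{"dx":0.96,"dy":-0.67,"dz":0.15},{"dx":0.96,"dy":-0.67,"dz":0.15},{"dx":0.96,"dy":-0.67,"dz":0.15},{"dx":0.5,"dy":-0.35},{"az":-0.93},{"az":-0.93},{}]'

```text
schema error: expected keys dx, dy, dz, ax, ay, az, gripper
```

```bash
python3 - <<'E'
from h import *
plan(567,-3.3,50,36)
c=shot('wrist','w1')
print(np.round(c['world_to_cam'],2).tolist(),c['fx'])
E
```

```text
shift [13.5  -9.43  4.08] turn [-0.01 -0.   -1.87] t 0.1
[[0.3, -0.95, -0.0, -550.24], [-0.92, -0.29, 0.26, -27.83], [-0.25, -0.08, -0.97, 390.87], [0.0, 0.0, 0.0, 1.0]] 296.2180002380098
```

View pics/w1.png

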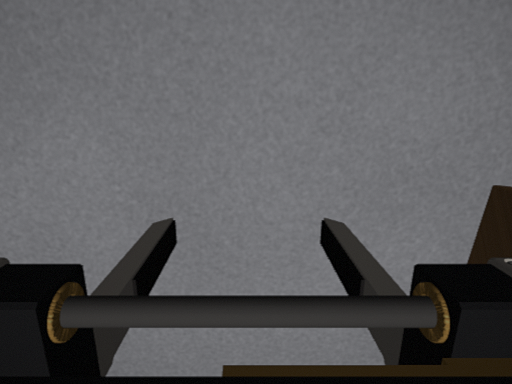

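All keys are required; nothing has moved yet (the picture shows only bare bench between the open fingers at (175,225) and (322,225)).

Call:
jog_arm --commands '[{"dx":0.5,"dy":-0.35,"dz":0,"ax":0,"ay":0,"az":0,"gripper":0},{"dx":0.96,"dy":-0.67,"dz":0.15,"ax":0,"ay":0,"az":0,"gripper":0},{"dx":0.96,"dy":-0.67,"dz":0.15,"ax":0,"ay":0,"az":0,"gripper":0},{"dx":0.96,"dy":-0.67,"dz":0.15,"ax":0,"ay":0,"az":0,"gripper":0},{"dx":0.96,"dy":-0.67,"dz":0.15,"ax":0,"ay":0,"az":0,"gripper":0},{"dx":0.96,"dy":-0.67,"dz":0.15,"ax":0,"ay":0,"az":0,"gripper":0},{"dx":0.96,"dy":-0.67,"dz":0.15,"ax":0,"ay":0,"az":0,"gripper":0},{"dx":0.96,"dy":-0.67,"dz":0.15,"ax":0,"ay":0,"az":0,"gripper":0},{"dx":0.96,"dy":-0.67,"dz":0.15,"ax":0,"ay":0,"az":0,"gripper":0},{"dx":0.96,"dy":-0.67,"dz":0.15,"ax":0,"ay":0,"az":0,"gripper":0}]' --squeeze 8

```text
clock: 1.4
eef_pos: [437.6, -171.0, 159.2]
eef_rot: [-3.142, 0.0, 0.303]
wrist_force: [-0.0, 0.0, 1.0]
finger_gap: 94.2
finger_force: 0.0
```

Call:
jog_arm --commands '[{"dx":0.96,"dy":-0.67,"dz":0.15,"ax":0,"ay":0,"az":0,"gripper":0},{"dx":0.96,"dy":-0.67,"dz":0.15,"ax":0,"ay":0,"az":0,"gripper":0},{"dx":0.96,"dy":-0.67,"dz":0.15,"ax":0,"ay":0,"az":0,"gripper":0},{"dx":0.96,"dy":-0.67,"dz":0.15,"ax":0,"ay":0,"az":0,"gripper":0},{"dx":0.5,"dy":-0.35,"dz":0,"ax":0,"ay":0,"az":0,"gripper":0},{"dx":0,"dy":0,"dz":0,"ax":0,"ay":0,"az":-0.93,"gripper":0},{"dx":0,"dy":0,"dz":0,"ax":0,"ay":0,"az":-0.93,"gripper":0},{"dx":0,"dy":0,"dz":0,"ax":0,"ay":0,"az":0,"gripper":0}]'

```text
clock: 2.4
eef_pos: [566.3, -4.9, 135.2]
eef_rot: [-3.141, 0.0, 0.626]
wrist_force: [-0.7, 0.5, 0.5]
finger_gap: 94.2
finger_force: 0.0
```

```bash
python3 - <<'E'
from h import *
plan(567,-3.3,50,36)
c=shot('wrist','w2')
print(np.round(c['world_to_cam'],2).tolist(),c['fx'])
E
```

```text
shift [ 0.04 -0.02  2.13] turn [-0.    0.   -0.01] t 2.4
[[0.59, -0.81, -0.0, -336.49], [-0.78, -0.57, 0.26, 432.41], [-0.21, -0.15, -0.97, 434.71], [0.0, 0.0, 0.0, 1.0]] 296.2180002380098
```

View pics/w2.png

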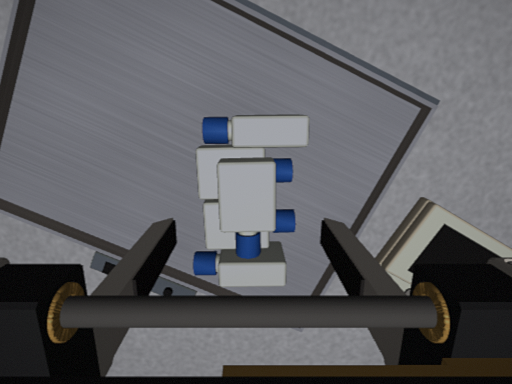

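```bash
python3 - <<'E'
from h import *
c=np.load('pics/w2.npz')
f=lambda u,v,z:ray(c,u,v,z)[:2]
for k,q,z in [('c',[(218,160),(275,158),(276,229),(220,231)],62),('d',[(232,117),(307,115),(308,146),(233,147)],60),('e',[(220,258),(284,257),(285,286),(220,286)],60)]:
    Q=np.array([f(*p,z) for p in q]);m=Q.mean(0)
    print(k,m.round(1),loc(m),np.linalg.norm(np.diff(Q[[0,1,2,3,0]],axis=0),axis=1).round(0),np.degrees(np.arctan2(*(Q[1]-Q[0])[::-1])).round(1))
for k,e,cap in [('a',[(197,147),(199,199)],(288,170)),('b',[(204,200),(206,248)],(290,221))]:
    E=[f(*p,36) for p in e];C=f(*cap,30);m=(E[0]+E[1])/2;n=(C-m)/np.linalg.norm(C-m)
    print(k,(m+32*n).round(1),loc(m+32*n),C.round(1),np.degrees(np.arctan2(n[1],n[0])).round(1))
print(f(-5+5,205,28),f(434,104,28))
E
```

```text
c [570.  -2.] [ -4.4 -59.8] [47. 63. 50. 63.] -52.1
d [624.6  14.6] [ 52.3 -53.8] [60. 25. 62. 24.] -52.6
e [512.4 -49.4] [-69.9 -95.4] [59. 30. 61. 29.] -53.1
a [573.7  17.8] [  3. -41.] [605.5 -23.8] -52.6
b [535.1 -15.8] [-41.2 -66.7] [566.1 -57.1] -53.1
[411.16255477 184.05983769] [730.11322759 -93.51335194]
```

Call:
jog_arm --commands '[{"dx":0.05,"dy":-0.02,"dz":0.7,"ax":0,"ay":0,"az":0,"gripper":0},{"dx":0.05,"dy":0,"dz":0.8,"ax":0,"ay":0,"az":0,"gripper":0},{"dx":0,"dy":0,"dz":0.6,"ax":0,"ay":0,"az":0,"gripper":0},{"dx":0,"dy":0,"dz":0,"ax":0,"ay":0,"az":0,"gripper":0.3},{"dx":0,"dy":0,"dz":0,"ax":0,"ay":0,"az":0,"gripper":0.7},{"dx":0,"dy":0,"dz":0,"ax":0,"ay":0,"az":0,"gripper":0.7},{"dx":0,"dy":0,"dz":0,"ax":0,"ay":0,"az":0,"gripper":0.7},{"dx":0,"dy":0,"dz":0,"ax":0,"ay":0,"az":0,"gripper":0.7}]' --squeeze 8

```text
clock: 3.45
eef_pos: [569.4, -1.9, 51.9]
eef_rot: [3.141, -0.001, 0.627]
wrist_force: [-0.6, -0.6, 3.8]
finger_gap: 49.9
finger_force: 8.0
```

Call:
jog_arm --commands '[{"dx":0,"dy":0,"dz":-0.4,"ax":0,"ay":0,"az":0,"gripper":0.7},{"dx":0,"dy":0,"dz":-0.7,"ax":0,"ay":0,"az":0,"gripper":0.7},{"dx":0,"dy":-0.5,"dz":-0.1,"ax":0,"ay":0,"az":0,"gripper":0.7},{"dx":0,"dy":-0.95,"dz":0,"ax":0,"ay":0,"az":0,"gripper":0.7},{"dx":0.07,"dy":-0.95,"dz":0,"ax":0,"ay":0,"az":0,"gripper":0.7},{"dx":0.07,"dy":-0.95,"dz":0,"ax":0,"ay":0,"az":0,"gripper":0.7},{"dx":0,"dy":-0.9,"dz":0,"ax":0,"ay":0,"az":0,"gripper":0.7},{"dx":0,"dy":-0.5,"dz":0,"ax":0,"ay":0,"az":-0.5,"gripper":0.7},{"dx":0,"dy":0,"dz":0,"ax":0,"ay":0,"az":-1,"gripper":0.7},{"dx":0,"dy":0,"dz":0,"ax":0,"ay":0,"az":-1,"gripper":0.7}]'

```text
clock: 4.7
eef_pos: [460.8, 156.0, 99.1]
eef_rot: [-3.141, 0.0, 1.07]
wrist_force: [-0.2, -0.4, -0.4]
finger_gap: 50.1
finger_force: 8.0
```

Call:
jog_arm --commands '[{"dx":0,"dy":0,"dz":0,"ax":0,"ay":0,"az":-1,"gripper":0.7},{"dx":0,"dy":0,"dz":0,"ax":0,"ay":0,"az":-1,"gripper":0.7},{"dx":0,"dy":0,"dz":0,"ax":0,"ay":0,"az":-1,"gripper":0.7},{"dx":0,"dy":0,"dz":0,"ax":0,"ay":0,"az":-0.9,"gripper":0.7},{"dx":0,"dy":0,"dz":0,"ax":0,"ay":0,"az":0,"gripper":0.7}]'

```text
clock: 5.32
eef_pos: [461.2, 155.7, 99.1]
eef_rot: [-3.141, -0.0, 1.744]
wrist_force: [-0.3, -0.0, -0.5]
finger_gap: 50.0
finger_force: 8.0
```

```bash
python3 - <<'E'
from h import *
plan(462.7,155.3,24,101)
c=shot('wrist','w3')
for z in (60,):print(z)
E
```

```text
shift [-0.02  0.04  1.88] turn [-0.   -0.   -0.11] t 5.33
60
```

View pics/w3.png

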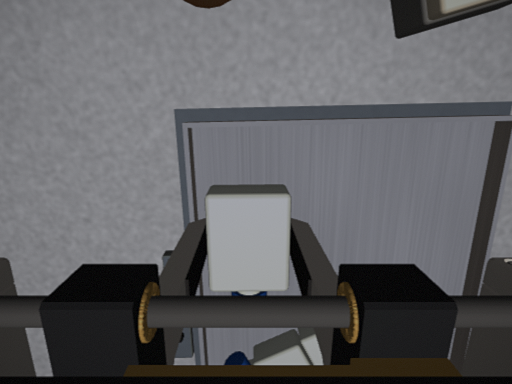

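Call:
jog_arm --commands '[{"dx":0,"dy":0.19,"dz":0.6,"ax":0,"ay":0,"az":-0.1,"gripper":0.7},{"dx":0,"dy":0,"dz":0.7,"ax":0,"ay":0,"az":0,"gripper":0.7},{"dx":0,"dy":0,"dz":0.35,"ax":0,"ay":0,"az":0,"gripper":0.7},{"dx":0,"dy":0,"dz":0.1,"ax":0,"ay":0,"az":0,"gripper":0.7},{"dx":0,"dy":0,"dz":0.08,"ax":0,"ay":0,"az":0,"gripper":0.7},{"dx":0,"dy":0,"dz":0,"ax":0,"ay":0,"az":0,"gripper":0.7}]'

```text
clock: 6.12
eef_pos: [469.9, 156.6, 26.7]
eef_rot: [3.141, -0.0, 1.762]
wrist_force: [-0.7, -0.2, -0.8]
finger_gap: 50.4
finger_force: 8.0
```

```bash
python3 - <<'E'
from h import *
c=np.load('pics/w3.npz')
for p in [(177,110),(511,103),(192,129),(499,122)]: q=ray(c,*p,28);print(q.round(0),loc(q))
E
```

```text
[393. 220.  28.] [-136.5  192. ]
[649. 271.  28.] [125.2 192.8]
[406. 208.  28.] [-125.7  177.1]
[646. 255.  28.] [118.7 178.5]
```

Call:
jog_arm --commands '[{"dx":0,"dy":0,"dz":0.04,"ax":0,"ay":0,"az":0,"gripper":0.7},{"dx":0,"dy":0,"dz":0.03,"ax":0,"ay":0,"az":0,"gripper":0.7},{"dx":0,"dy":0,"dz":0,"ax":0,"ay":0,"az":0,"gripper":0.7}]'

```text
clock: 6.5
eef_pos: [470.1, 156.6, 24.3]
eef_rot: [3.14, -0.0, 1.762]
wrist_force: [-2.8, 0.1, 8.6]
finger_gap: 50.4
finger_force: 8.0
```

Call:
jog_arm --commands '[{"dx":0,"dy":0,"dz":0,"ax":0,"ay":0,"az":0,"gripper":0.42},{"dx":0,"dy":0,"dz":0,"ax":0,"ay":0,"az":0,"gripper":0.38},{"dx":0,"dy":0,"dz":0,"ax":0,"ay":0,"az":0,"gripper":0.38},{"dx":0,"dy":0,"dz":-0.3,"ax":0,"ay":0,"az":0,"gripper":0.38},{"dx":0,"dy":0,"dz":-0.8,"ax":0,"ay":0,"az":0,"gripper":0.38},{"dx":-0.5,"dy":0.4,"dz":-0.8,"ax":0,"ay":0,"az":0,"gripper":0.2},{"dx":-0.95,"dy":0.7,"dz":-0.75,"ax":0,"ay":0,"az":0,"gripper":0},{"dx":-0.95,"dy":0.7,"dz":0,"ax":0,"ay":0,"az":0,"gripper":0},{"dx":-0.95,"dy":0.7,"dz":0,"ax":0,"ay":0,"az":0,"gripper":0},{"dx":-0.86,"dy":0.6,"dz":0,"ax":0,"ay":0,"az":0,"gripper":0}]'

```text
clock: 7.75
eef_pos: [624.5, 13.4, 130.4]
eef_rot: [3.141, 0.0, 1.762]
wrist_force: [-0.0, 0.3, -1.1]
finger_gap: 93.7
finger_force: 0.0
```

Call:
jog_arm --commands '[{"dx":0,"dy":0,"dz":0,"ax":0,"ay":0,"az":-0.9,"gripper":0},{"dx":0,"dy":0,"dz":0,"ax":0,"ay":0,"az":-0.9,"gripper":0},{"dx":0,"dy":0,"dz":0,"ax":0,"ay":0,"az":-0.8,"gripper":0},{"dx":0,"dy":0,"dz":0,"ax":0,"ay":0,"az":0,"gripper":0}]'

```text
clock: 8.25
eef_pos: [623.4, 14.7, 130.2]
eef_rot: [3.141, 0.0, 2.215]
wrist_force: [0.3, -0.8, 0.5]
finger_gap: 94.1
finger_force: 0.0
```

```bash
python3 - <<'E'
from h import *
plan(624,15,47,127)
c=shot('wrist','w4'); t=shot('top','t4')
im=t['image'][:,:,::-1]; a=cv2.resize(im[100:245,150:325],None,fx=3,fy=3)
b=cv2.resize(c['image'][:,:,::-1],None,fx=.75,fy=.75)
o=np.zeros((max(len(a),len(b)),a.shape[1]+b.shape[1],3),np.uint8)
# keep within 800 wide
a=cv2.resize(a,(400,331));o=np.zeros((331,784,3),np.uint8);o[:,:400]=a;o[:288,400:]=b
cv2.imwrite('pics/m4.png',o)
E
```

```text
shift [-0.    0.01  2.08] turn [ 0.    0.   -0.01] t 8.25
```

View pics/m4.png

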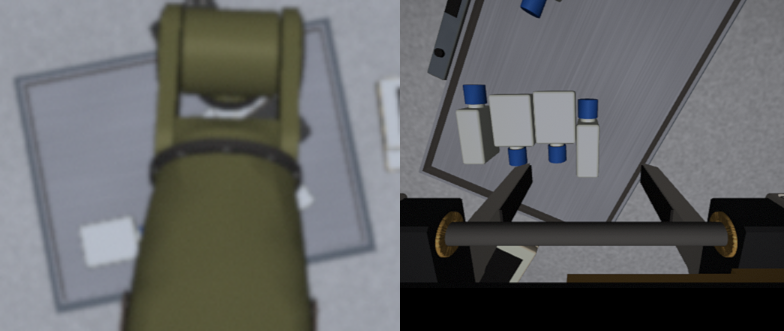

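Call:
jog_arm --commands '[{"dx":0,"dy":0,"dz":0.8,"ax":0,"ay":0,"az":0,"gripper":0},{"dx":0,"dy":0,"dz":0.8,"ax":0,"ay":0,"az":0,"gripper":0},{"dx":0,"dy":0,"dz":0.48,"ax":0,"ay":0,"az":0,"gripper":0.2},{"dx":0,"dy":0,"dz":0,"ax":0,"ay":0,"az":0,"gripper":0.5},{"dx":0,"dy":0,"dz":0,"ax":0,"ay":0,"az":0,"gripper":0.8},{"dx":0,"dy":0,"dz":0,"ax":0,"ay":0,"az":0,"gripper":0.9},{"dx":0,"dy":0,"dz":0,"ax":0,"ay":0,"az":0,"gripper":0.9},{"dx":0,"dy":0,"dz":0,"ax":0,"ay":0,"az":0,"gripper":0.9}]' --squeeze 8

```text
clock: 9.35
eef_pos: [623.5, 14.7, 46.4]
eef_rot: [3.141, 0.0, 2.216]
wrist_force: [-0.5, 0.8, -0.4]
finger_gap: 37.4
finger_force: 0.0
```

Call:
jog_arm --commands '[{"dx":0,"dy":0,"dz":0,"ax":0,"ay":0,"az":0,"gripper":0.9},{"dx":0,"dy":0,"dz":0,"ax":0,"ay":0,"az":0,"gripper":0.9},{"dx":0,"dy":0,"dz":0,"ax":0,"ay":0,"az":0,"gripper":0.9}]'

```text
clock: 9.72
eef_pos: [623.5, 14.7, 46.3]
eef_rot: [3.141, 0.0, 2.216]
wrist_force: [-0.1, -0.8, 0.2]
finger_gap: 25.6
finger_force: 8.0
```

Call:
jog_arm --commands '[{"dx":0,"dy":0,"dz":-0.4,"ax":0,"ay":0,"az":0,"gripper":0.9},{"dx":0,"dy":0,"dz":-0.7,"ax":0,"ay":0,"az":0,"gripper":0.9},{"dx":0.4,"dy":0.3,"dz":-0.5,"ax":0,"ay":0,"az":0,"gripper":0.9},{"dx":0.8,"dy":0.65,"dz":0,"ax":0,"ay":0,"az":0,"gripper":0.9},{"dx":0.8,"dy":0.7,"dz":0,"ax":0,"ay":0,"az":0,"gripper":0.9},{"dx":0.75,"dy":0.65,"dz":0,"ax":0,"ay":0,"az":0,"gripper":0.9},{"dx":0.38,"dy":0.3,"dz":0,"ax":0,"ay":0,"az":0,"gripper":0.9},{"dx":0,"dy":0,"dz":0,"ax":0,"ay":0,"az":0.9,"gripper":0.9},{"dx":0,"dy":0,"dz":0,"ax":0,"ay":0,"az":0.9,"gripper":0.9},{"dx":0,"dy":0,"dz":0,"ax":0,"ay":0,"az":0.8,"gripper":0.9}]'

```text
clock: 10.98
eef_pos: [631.4, 176.6, 110.8]
eef_rot: [3.141, 0.0, 1.756]
wrist_force: [-0.5, 0.4, -1.0]
finger_gap: 26.0
finger_force: 8.0
```

Call:
jog_arm --commands '[{"dx":0,"dy":0,"dz":0,"ax":-0.5,"ay":0,"az":0,"gripper":0.9},{"dx":0,"dy":0,"dz":0,"ax":-1,"ay":0,"az":0,"gripper":0.9},{"dx":0,"dy":0,"dz":0,"ax":-1,"ay":0,"az":0,"gripper":0.9},{"dx":0,"dy":0,"dz":0,"ax":0,"ay":0,"az":0,"gripper":0.9}]'

```text
clock: 11.48
eef_pos: [629.6, 176.4, 109.9]
eef_rot: [2.707, 0.0, 1.761]
wrist_force: [-0.3, -0.2, -1.1]
finger_gap: 26.2
finger_force: 8.0
```

```bash
python3 - <<'E'
from h import *
from cell import manip
from scipy.spatial.transform import Rotation as Ro
s=manip.read_state();print(Ro.from_euler('xyz',s['eef_rot']).as_matrix().round(2),s['joints'].round(2),loc(s['eef_pos']))
E
```

```text
[[-0.19  0.89  0.41]
 [ 0.98  0.17  0.08]
 [-0.    0.42 -0.91]] [ 0.22  0.43  1.67 -0.02  0.61  0.05] [ 87.9 104.1]
```

Call:
jog_arm --commands '[{"dx":0,"dy":0,"dz":0,"ax":-0.9,"ay":0,"az":0,"gripper":0.9},{"dx":0,"dy":0,"dz":0,"ax":-0.7,"ay":0,"az":0,"gripper":0.9},{"dx":0,"dy":-0.35,"dz":0.42,"ax":0,"ay":0,"az":0,"gripper":0.9},{"dx":0,"dy":-0.35,"dz":0.42,"ax":0,"ay":0,"az":0,"gripper":0.9},{"dx":0,"dy":-0.2,"dz":0.24,"ax":0,"ay":0,"az":0,"gripper":0.9},{"dx":0,"dy":0,"dz":0,"ax":0,"ay":0,"az":0,"gripper":0.9}]'

```text
clock: 12.22
eef_pos: [633.2, 176.8, 53.4]
eef_rot: [2.429, 0.001, 1.76]
wrist_force: [0.3, 0.0, 0.1]
finger_gap: 25.9
finger_force: 8.0
```

```bash
python3 - <<'E'
from h import *
from cell import manip
from scipy.spatial.transform import Rotation as Ro
s=manip.read_state();print(Ro.from_euler('xyz',s['eef_rot']).as_matrix().round(2),s['joints'].round(2),loc(s['eef_pos']))
E
```

```text
[[-0.19  0.74  0.64]
 [ 0.98  0.14  0.12]
 [-0.    0.65 -0.76]] [ 0.23  0.48  1.87 -0.32  0.08  0.35] [ 91.5 103.9]
```

Call:
jog_arm --commands '[{"dx":0,"dy":0,"dz":0,"ax":0.5,"ay":0,"az":0,"gripper":0.9},{"dx":0,"dy":-0.05,"dz":0.07,"ax":0,"ay":0,"az":0,"gripper":0.9},{"dx":0,"dy":-0.03,"dz":0.04,"ax":0,"ay":0,"az":0,"gripper":0.9},{"dx":0,"dy":-0.02,"dz":0.02,"ax":0,"ay":0,"az":0,"gripper":0.9},{"dx":0,"dy":0,"dz":0,"ax":0,"ay":0,"az":0,"gripper":0.9}]'

```text
clock: 12.85
eef_pos: [632.0, 177.4, 47.2]
eef_rot: [2.513, 0.0, 1.762]
wrist_force: [-0.2, -0.2, -1.5]
finger_gap: 25.9
finger_force: 8.0
```

Call:
jog_arm --commands '[{"dx":0,"dy":-0.02,"dz":0.03,"ax":0,"ay":0,"az":0,"gripper":0.9},{"dx":0,"dy":-0.02,"dz":0.02,"ax":0,"ay":0,"az":0,"gripper":0.9},{"dx":0,"dy":0,"dz":0,"ax":0,"ay":0,"az":0,"gripper":0.9}]'

```text
clock: 13.22
eef_pos: [632.8, 177.6, 46.1]
eef_rot: [2.511, -0.0, 1.762]
wrist_force: [-3.2, -1.1, 8.4]
finger_gap: 26.1
finger_force: 8.0
```

Call:
jog_arm --commands '[{"dx":0,"dy":0,"dz":0,"ax":0,"ay":0,"az":0,"gripper":0.7},{"dx":0,"dy":0,"dz":0,"ax":0,"ay":0,"az":0,"gripper":0.66},{"dx":0,"dy":0,"dz":0,"ax":0,"ay":0,"az":0,"gripper":0.62},{"dx":0,"dy":0,"dz":0,"ax":0,"ay":0,"az":0,"gripper":0.58},{"dx":0,"dy":0,"dz":0,"ax":0,"ay":0,"az":0,"gripper":0.54},{"dx":0,"dy":0,"dz":0,"ax":0,"ay":0,"az":0,"gripper":0.5},{"dx":0,"dy":0,"dz":0,"ax":0,"ay":0,"az":0,"gripper":0.46},{"dx":0,"dy":0,"dz":0,"ax":0,"ay":0,"az":0,"gripper":0.42},{"dx":0,"dy":0,"dz":0,"ax":0,"ay":0,"az":0,"gripper":0.39},{"dx":0,"dy":0,"dz":0,"ax":0,"ay":0,"az":0,"gripper":0.36}]'

```text
clock: 14.48
eef_pos: [632.1, 177.4, 44.9]
eef_rot: [2.513, 0.0, 1.762]
wrist_force: [0.9, 0.7, -0.5]
finger_gap: 59.8
finger_force: 0.1
```

```bash
python3 - <<'E'
from h import *
c=shot('wrist','w5'); t=shot('side','s5')
a=cv2.resize(t['image'][150:290,160:360,::-1],(420,294))
b=cv2.resize(c['image'][:,:,::-1],None,fx=.74,fy=.74)
o=np.zeros((300,800,3),np.uint8);o[:294,:420]=a;o[:b.shape[0],420:420+b.shape[1]]=b
cv2.imwrite('pics/m5.png',o)
E
```

```text
(no output)
```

View pics/m5.png

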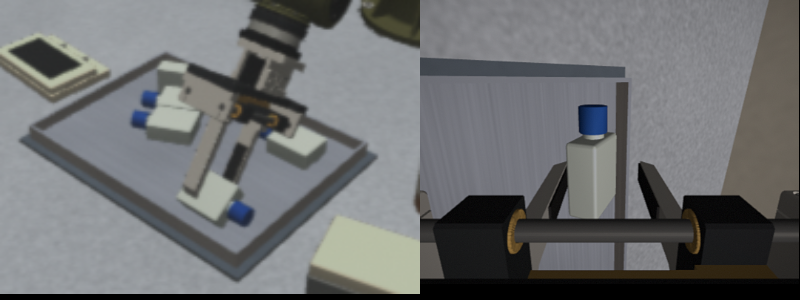

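Call:
jog_arm --commands '[{"dx":0,"dy":-0.1,"dz":-0.07,"ax":0,"ay":0,"az":0,"gripper":0.36},{"dx":0,"dy":-0.1,"dz":-0.07,"ax":0,"ay":0,"az":0,"gripper":0.36},{"dx":0,"dy":-0.1,"dz":-0.07,"ax":0,"ay":0,"az":0,"gripper":0.36},{"dx":0,"dy":-0.1,"dz":-0.07,"ax":0,"ay":0,"az":0,"gripper":0.36},{"dx":0,"dy":-0.1,"dz":-0.07,"ax":0,"ay":0,"az":0,"gripper":0.36},{"dx":0,"dy":-0.1,"dz":-0.07,"ax":0,"ay":0,"az":0,"gripper":0.36},{"dx":0,"dy":-0.1,"dz":-0.07,"ax":0,"ay":0,"az":0,"gripper":0.36}]'

```text
clock: 15.45
eef_pos: [598.3, 170.9, 44.3]
eef_rot: [2.513, -0.0, 1.762]
wrist_force: [0.1, -0.2, -1.0]
finger_gap: 60.2
finger_force: 0.0
```

```bash
python3 - <<'E'
from h import *
c=shot('wrist','w6'); t=shot('side','s6')
a=cv2.resize(t['image'][150:290,160:360,::-1],(420,294))
b=cv2.resize(c['image'][:,:,::-1],None,fx=.74,fy=.74)
o=np.zeros((300,800,3),np.uint8);o[:294,:420]=a;o[:b.shape[0],420:420+b.shape[1]]=b
cv2.imwrite('pics/m6.png',o)
E
```

```text
(no output)
```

View pics/m6.png

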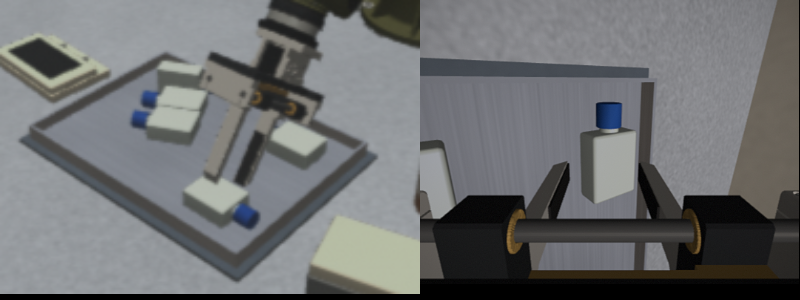

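Call:
jog_arm --commands '[{"dx":0,"dy":0.25,"dz":-0.35,"ax":0,"ay":0,"az":0,"gripper":0.36},{"dx":0,"dy":0.5,"dz":-0.7,"ax":0,"ay":0,"az":0,"gripper":0.36},{"dx":0,"dy":0.57,"dz":-0.77,"ax":0,"ay":0,"az":0,"gripper":0.2},{"dx":0,"dy":0,"dz":0,"ax":0.9,"ay":0,"az":0,"gripper":0},{"dx":0,"dy":0,"dz":0,"ax":0.9,"ay":0,"az":0,"gripper":0},{"dx":0,"dy":0,"dz":0,"ax":0.9,"ay":0,"az":0,"gripper":0},{"dx":0,"dy":0,"dz":0,"ax":0.9,"ay":0,"az":0,"gripper":0}]'

```text
clock: 16.42
eef_pos: [598.6, 171.0, 135.0]
eef_rot: [-3.138, -0.0, 1.762]
wrist_force: [-0.8, -0.2, 0.3]
finger_gap: 94.2
finger_force: 0.0
```

Call:
jog_arm --commands '[{"dx":-0.5,"dy":-0.3,"dz":0,"ax":0,"ay":0,"az":0,"gripper":0},{"dx":-1,"dy":-0.65,"dz":0,"ax":0,"ay":0,"az":0,"gripper":0},{"dx":-1,"dy":-0.65,"dz":0,"ax":0,"ay":0,"az":0,"gripper":0},{"dx":-1,"dy":-0.65,"dz":0,"ax":0,"ay":0,"az":0,"gripper":0},{"dx":-1,"dy":-0.65,"dz":0,"ax":0,"ay":0,"az":0,"gripper":0},{"dx":-0.5,"dy":-0.3,"dz":0,"ax":0,"ay":0,"az":-0.6,"gripper":0},{"dx":0,"dy":0,"dz":0,"ax":0,"ay":0,"az":-1,"gripper":0},{"dx":0,"dy":0,"dz":0,"ax":0,"ay":0,"az":-1,"gripper":0},{"dx":0,"dy":0,"dz":0,"ax":0,"ay":0,"az":0,"gripper":0}]'

```text
clock: 17.55
eef_pos: [510.8, -49.8, 134.2]
eef_rot: [3.142, 0.0, 2.214]
wrist_force: [0.3, 0.1, 0.3]
finger_gap: 94.1
finger_force: 0.0
```

```bash
cat >> h.py <<'E'
def whites(c,z,lo=165,amin=100):
    g=c['image'].astype(int);m=((g.min(2)>lo)&(g.max(2)-g.min(2)<45)).astype(np.uint8)
    m=cv2.morphologyEx(m,cv2.MORPH_OPEN,np.ones((3,3),np.uint8))
    for k in cv2.findContours(m,cv2.RETR_EXTERNAL,cv2.CHAIN_APPROX_NONE)[0]:
        if cv2.contourArea(k)<amin: continue
        Q=np.array([ray(c,*p,z)[:2] for p in k[:,0].astype(float)],np.float32)
        (x,y),(w_,h_),a=cv2.minAreaRect(Q)
        if w_<h_: a+=90;w_,h_=h_,w_
        print('white',k[:,0].mean(0).round(0),'pos',round(x,1),round(y,1),loc((x,y)),'size',round(w_),round(h_),'ang',round(a%180,1))
def blues(c,z):
    hsv=cv2.cvtColor(c['image'],cv2.COLOR_RGB2HSV);m=cv2.inRange(hsv,(105,120,50),(130,255,255))
    n,l,s,ce=cv2.connectedComponentsWithStats(m)
    for i in range(1,n):
        if s[i,4]>25: p=ray(c,*ce[i],z);print('cap',ce[i].round(0),s[i,4],p[:2].round(1),loc(p))
E
python3 - <<'E'
from h import *
plan(510.5,-50,47,127)
c=shot('wrist','w7')
whites(c,36,lo=135);blues(c,30)
E
```

```text
shift [ 0.   -0.01  2.18] turn [ 0.    0.   -0.01] t 17.55
white [243. 346.] pos 610.2 -196.3 [  -1.6 -258.1] size 113 57 ang 46.5
white [196. 347.] pos 568.7 -226.5 [ -48.1 -280. ] size 70 21 ang 96.0
white [246. 199.] pos 513.2 -56.9 [ -70.5 -102.9] size 66 25 ang 126.5
white [289. 176.] pos 531.8 -15.6 [-44.5 -65.8] size 61 47 ang 127.4
white [345. 173.] pos 570.7 18.4 [  0.1 -39.9] size 61 47 ang 126.7
white [497.  72.] pos 619.5 166.1 [76.  95.9] size 45 45 ang 10.8
white [362.   4.] pos 488.8 129.3 [-59.3  84.5] size 23 9 ang 36.9
cap [332.  23.] 770 [478.6 108.5] [-73.3  66. ]
cap [246. 144.] 637 [481.7 -14.6] [-93.5 -55.4]
cap [339. 216.] 263 [596.3 -16.2] [ 18.8 -78.7]
cap [286. 223.] 459 [559.8 -53.9] [ -24.2 -108.8]
```

Call:
jog_arm --commands '[{"dx":0,"dy":0,"dz":0.8,"ax":0,"ay":0,"az":0,"gripper":0},{"dx":0,"dy":0,"dz":0.9,"ax":0,"ay":0,"az":0,"gripper":0.1},{"dx":0,"dy":0,"dz":0.48,"ax":0,"ay":0,"az":0,"gripper":0.3},{"dx":0,"dy":0,"dz":0,"ax":0,"ay":0,"az":0,"gripper":0.6},{"dx":0,"dy":0,"dz":0,"ax":0,"ay":0,"az":0,"gripper":0.9},{"dx":0,"dy":0,"dz":0,"ax":0,"ay":0,"az":0,"gripper":0.9},{"dx":0,"dy":0,"dz":0,"ax":0,"ay":0,"az":0,"gripper":0.9},{"dx":0,"dy":0,"dz":0,"ax":0,"ay":0,"az":0,"gripper":0.9},{"dx":0,"dy":0,"dz":0,"ax":0,"ay":0,"az":0,"gripper":0.9},{"dx":0,"dy":0,"dz":0,"ax":0,"ay":0,"az":0,"gripper":0.9}]'

```text
clock: 18.85
eef_pos: [510.8, -49.8, 47.2]
eef_rot: [3.142, 0.0, 2.216]
wrist_force: [-0.3, -0.5, 3.4]
finger_gap: 25.6
finger_force: 8.0
```

Call:
jog_arm --commands '[{"dx":0,"dy":0,"dz":-0.4,"ax":0,"ay":0,"az":0,"gripper":0.9},{"dx":0,"dy":0,"dz":-0.8,"ax":0,"ay":0,"az":0,"gripper":0.9},{"dx":-0.3,"dy":0.4,"dz":-0.4,"ax":0,"ay":0,"az":0,"gripper":0.9},{"dx":-0.6,"dy":0.9,"dz":0,"ax":0,"ay":0,"az":0,"gripper":0.9},{"dx":-0.6,"dy":0.9,"dz":0,"ax":0,"ay":0,"az":0,"gripper":0.9},{"dx":-0.55,"dy":0.85,"dz":0,"ax":0,"ay":0,"az":0,"gripper":0.9},{"dx":-0.28,"dy":0.42,"dz":0,"ax":0,"ay":0,"az":0,"gripper":0.9},{"dx":0,"dy":0,"dz":0,"ax":0,"ay":0,"az":0.9,"gripper":0.9},{"dx":0,"dy":0,"dz":0,"ax":0,"ay":0,"az":0.9,"gripper":0.9},{"dx":0,"dy":0,"dz":0,"ax":0,"ay":0,"az":0.8,"gripper":0.9}]'

```text
clock: 20.1
eef_pos: [677.8, -40.7, 112.0]
eef_rot: [3.141, 0.0, 1.757]
wrist_force: [0.3, 0.9, -1.1]
finger_gap: 26.2
finger_force: 8.0
```

Call:
jog_arm --commands '[{"dx":0,"dy":0,"dz":0,"ax":-0.6,"ay":0,"az":0,"gripper":0.9},{"dx":0,"dy":0,"dz":0,"ax":-1,"ay":0,"az":0,"gripper":0.9},{"dx":0,"dy":0,"dz":0,"ax":-1,"ay":0,"az":0,"gripper":0.9},{"dx":0,"dy":0,"dz":0,"ax":-1,"ay":0,"az":0,"gripper":0.9},{"dx":0,"dy":0,"dz":0,"ax":0,"ay":0,"az":0,"gripper":0.9}]'

```text
clock: 20.72
eef_pos: [676.4, -40.5, 110.8]
eef_rot: [2.52, -0.003, 1.763]
wrist_force: [0.1, -0.1, 0.1]
finger_gap: 25.8
finger_force: 8.0
```

```bash
python3 - <<'E'
from h import *
from cell import manip
s=manip.read_state();print(s['joints'].round(2),loc(s['eef_pos']))
plan(677.6,-40.6,52,101)
E
```

```text
[-0.2   0.44  1.72  0.53  0.46 -0.81] [  92.9 -117.6]
shift [-0.01 -0.83  1.21] turn [ 3.56 -0.01 -0.  ] t 20.73
```

Call:
jog_arm --commands '[{"dx":0,"dy":-0.3,"dz":0.43,"ax":0,"ay":0,"az":0,"gripper":0.9},{"dx":0,"dy":-0.35,"dz":0.5,"ax":0,"ay":0,"az":0,"gripper":0.9},{"dx":0,"dy":-0.18,"dz":0.28,"ax":0,"ay":0,"az":0,"gripper":0.9},{"dx":0,"dy":-0.03,"dz":0.04,"ax":0,"ay":0,"az":0,"gripper":0.9},{"dx":0,"dy":-0.02,"dz":0.03,"ax":0,"ay":0,"az":0,"gripper":0.9},{"dx":0,"dy":-0.02,"dz":0.02,"ax":0,"ay":0,"az":0,"gripper":0.9},{"dx":0,"dy":0,"dz":0,"ax":0,"ay":0,"az":0,"gripper":0.9}]'

```text
clock: 21.6
eef_pos: [679.2, -40.0, 48.2]
eef_rot: [2.518, -0.001, 1.763]
wrist_force: [0.5, 0.1, -0.6]
finger_gap: 26.1
finger_force: 8.0
```

Call:
jog_arm --commands '[{"dx":0,"dy":-0.02,"dz":0.03,"ax":0,"ay":0,"az":0,"gripper":0.9},{"dx":0,"dy":0,"dz":0,"ax":0,"ay":0,"az":0,"gripper":0.9}]'

```text
clock: 21.85
eef_pos: [679.6, -40.2, 47.4]
eef_rot: [2.516, -0.001, 1.763]
wrist_force: [-0.7, 0.8, 4.0]
finger_gap: 26.0
finger_force: 8.0
```

Call:
jog_arm --commands '[{"dx":0,"dy":0,"dz":0,"ax":0,"ay":0,"az":0,"gripper":0.7},{"dx":0,"dy":0,"dz":0,"ax":0,"ay":0,"az":0,"gripper":0.66},{"dx":0,"dy":0,"dz":0,"ax":0,"ay":0,"az":0,"gripper":0.62},{"dx":0,"dy":0,"dz":0,"ax":0,"ay":0,"az":0,"gripper":0.58},{"dx":0,"dy":0,"dz":0,"ax":0,"ay":0,"az":0,"gripper":0.54},{"dx":0,"dy":0,"dz":0,"ax":0,"ay":0,"az":0,"gripper":0.5},{"dx":0,"dy":0,"dz":0,"ax":0,"ay":0,"az":0,"gripper":0.46},{"dx":0,"dy":0,"dz":0,"ax":0,"ay":0,"az":0,"gripper":0.42},{"dx":0,"dy":0,"dz":0,"ax":0,"ay":0,"az":0,"gripper":0.39},{"dx":0,"dy":0,"dz":0.03,"ax":0,"ay":0,"az":0,"gripper":0.36}]'

```text
clock: 23.1
eef_pos: [679.8, -39.9, 45.4]
eef_rot: [2.518, -0.001, 1.763]
wrist_force: [-0.2, -0.2, 0.3]
finger_gap: 59.7
finger_force: 0.1
```

Call:
jog_arm --commands '[{"dx":0,"dy":-0.1,"dz":-0.07,"ax":0,"ay":0,"az":0,"gripper":0.36},{"dx":0,"dy":-0.1,"dz":-0.07,"ax":0,"ay":0,"az":0,"gripper":0.36},{"dx":0,"dy":-0.1,"dz":-0.07,"ax":0,"ay":0,"az":0,"gripper":0.36},{"dx":0,"dy":-0.1,"dz":-0.07,"ax":0,"ay":0,"az":0,"gripper":0.36},{"dx":0,"dy":-0.1,"dz":-0.07,"ax":0,"ay":0,"az":0,"gripper":0.36},{"dx":0,"dy":-0.08,"dz":-0.06,"ax":0,"ay":0,"az":0,"gripper":0.36},{"dx":0,"dy":-0.08,"dz":-0.06,"ax":0,"ay":0,"az":0,"gripper":0.36}]'

```text
clock: 23.98
eef_pos: [647.7, -46.2, 45.3]
eef_rot: [2.518, -0.001, 1.763]
wrist_force: [0.1, -0.3, -0.3]
finger_gap: 60.0
finger_force: 0.0
```

```bash
python3 - <<'E'
from h import *
c=shot('side','s8')
whites(c,36,lo=140,amin=60);blues(c,25)
c=shot('wrist','w8')
whites(c,36,lo=135);blues(c,25)
E
```

```text
white [262. 241.] pos 620.1 173.8 [ 78.1 103.4] size 63 49 ang 100.7
white [301. 215.] pos 471.3 154.4 [-71.7 112.5] size 63 49 ang 103.1
white [202. 208.] pos 668.1 -41.3 [  84.5 -116.9] size 61 49 ang 97.5
white [244. 201.] pos 553.7 1.4 [-19.8 -53.4] size 103 63 ang 41.6
white [216. 179.] pos 553.5 -152.3 [ -49.  -204.2] size 81 32 ang 47.3
white [136. 109.] pos 503.1 -970.1 [-253.2 -997.8] size 195 36 ang 75.1
white [290. 233.] pos 374.9 -123.7 [-219.  -142.4] size 1641 1217 ang 90.0
white [341.  62.] pos -926.2 -970.5 [-1656.7  -727.9] size 440 84 ang 90.2
white [139.  43.] pos -144.4 -2591.3 [-1195.5 -2467.2] size 349 132 ang 76.9
cap [231. 196.] 37 [561.8 -57.5] [ -23.  -112.7]
cap [381. 202.] 349 [234.8 239.7] [-287.8  240.9]
cap [226. 206.] 39 [601.3 -23.1] [ 22.4 -86.4]
cap [286. 211.] 37 [479.5 102.3] [-73.5  59.8]
cap [213. 216.] 47 [659.2  -1.9] [ 83.2 -76.5]
cap [276. 252.] 67 [610.5 217.5] [ 76.9 148.1]
white [383. 255.] pos 843.9 -81.1 [ 249.6 -189.2] size 55 19 ang 173.3
white [ 70. 231.] pos 551.9 -41.9 [-29.7 -95.5] size 10 3 ang 35.5
white [376. 227.] pos 812.2 -49.4 [ 224.5 -152.1] size 44 43 ang 20.6
white [259. 223.] pos 664.7 -42.4 [  80.9 -117.3] size 61 47 ang 101.0
white [343. 194.] pos 751.6 -20.9 [ 170.4 -112.6] size 88 43 ang 7.6
white [159. 166.] pos 589.2 -9.0 [ 13.1 -70.3] size 11 3 ang 37.3
white [377. 170.] pos 798.2 1.9 [220.5 -99.1] size 89 32 ang 166.4
white [410. 142.] pos 842.6 35.7 [270.5 -74.3] size 46 16 ang 179.1
white [ 35. 170.] pos 532.1 -15.7 [-44.2 -66. ] size 60 47 ang 126.9
white [117.  96.] pos 570.7 18.2 [  0.1 -40.1] size 61 47 ang 127.0
cap [253. 156.] 1057 [656.5   2.1] [ 81.3 -72.1]
cap [168. 186.] 1533 [599.8 -21.1] [ 21.2 -84.2]
cap [ 88. 246.] 1836 [561.3 -53.6] [ -22.7 -108.8]
```

Call:
jog_arm --commands '[{"dx":0,"dy":0.25,"dz":-0.35,"ax":0,"ay":0,"az":0,"gripper":0.36},{"dx":0,"dy":0.5,"dz":-0.7,"ax":0,"ay":0,"az":0,"gripper":0.36},{"dx":0,"dy":0.57,"dz":-0.77,"ax":0,"ay":0,"az":0,"gripper":0.5},{"dx":0,"dy":0,"dz":0,"ax":0.9,"ay":0,"az":0,"gripper":0.6},{"dx":0,"dy":0,"dz":0,"ax":0.9,"ay":0,"az":0,"gripper":0.62},{"dx":0,"dy":0,"dz":0,"ax":0.9,"ay":0,"az":0,"gripper":0.62},{"dx":0,"dy":0,"dz":0,"ax":0.9,"ay":0,"az":0,"gripper":0.62},{"dx":0.08,"dy":-0.7,"dz":0,"ax":0,"ay":0,"az":0,"gripper":0.62},{"dx":0.08,"dy":-0.75,"dz":0,"ax":0,"ay":0,"az":0,"gripper":0.62},{"dx":0.08,"dy":-0.7,"dz":0,"ax":0,"ay":0,"az":0,"gripper":0.62}]'

```text
clock: 25.32
eef_pos: [561.2, -53.2, 135.3]
eef_rot: [-3.137, -0.001, 1.763]
wrist_force: [0.6, -0.6, -0.0]
finger_gap: 35.7
finger_force: 0.0
```

Call:
jog_arm --commands '[{"dx":0,"dy":0,"dz":0,"ax":0,"ay":0,"az":-0.9,"gripper":0.62},{"dx":0,"dy":0,"dz":0,"ax":0,"ay":0,"az":-0.9,"gripper":0.62},{"dx":0,"dy":0,"dz":0,"ax":0,"ay":0,"az":-0.8,"gripper":0.62},{"dx":0,"dy":0,"dz":0,"ax":0,"ay":0,"az":0,"gripper":0.62}]'

```text
clock: 25.82
eef_pos: [562.1, -53.1, 135.5]
eef_rot: [-3.138, -0.003, 2.216]
wrist_force: [0.4, 0.2, -1.2]
finger_gap: 35.7
finger_force: 0.0
```

```bash
python3 - <<'E'
from h import *
plan(561.5,-53.5,21,127)
c=shot('wrist','w9')
whites(c,36,lo=135);blues(c,25)
E
```

```text
shift [-0.01 -0.01  2.86] turn [-0.02 -0.02 -0.  ] t 25.82
white [286. 340.] pos 693.1 -160.6 [  86.5 -238.8] size 32 14 ang 144.6
white [269. 333.] pos 674.3 -167.0 [  66.9 -241.5] size 21 15 ang 37.2
white [240. 346.] pos 659.2 -199.1 [  45.9 -270.2] size 58 11 ang 97.9
white [243. 279.] pos 619.1 -130.6 [  19.5 -195.3] size 78 30 ang 11.2
white [423. 263.] pos 747.1 -2.6 [169.4 -93.8] size 83 55 ang 170.5
white [449. 227.] pos 737.3 34.8 [166.9 -55.2] size 24 22 ang 26.0
white [340. 240.] pos 664.9 -40.7 [  81.4 -115.7] size 57 48 ang 101.0
white [425. 209.] pos 705.5 34.9 [135.6 -49.1] size 13 12 ang 40.6
white [440. 198.] pos 709.2 51.8 [142.5 -33.2] size 21 12 ang 53.0
white [ 25. 175.] pos 386.2 -164.6 [-215.6 -184.7] size 24 18 ang 93.7
white [247. 141.] pos 531.9 -15.7 [-44.4 -66. ] size 61 47 ang 127.0
white [305. 136.] pos 570.7 18.5 [  0.2 -39.7] size 61 47 ang 126.7
white [ 86. 174.] pos 434.9 -135.1 [-162.2 -164.9] size 217 159 ang 135.9
white [470.  27.] pos 618.7 170.9 [ 76.1 100.8] size 56 47 ang 100.7
cap [300. 187.] 501 [599.8 -20.5] [ 21.4 -83.5]
cap [248. 191.] 498 [561.5 -54.3] [ -22.6 -109.5]
cap [359. 202.] 516 [656.9   2.7] [ 81.8 -71.6]
```

Call:
jog_arm --commands '[{"dx":0,"dy":0,"dz":0.8,"ax":0,"ay":0,"az":0,"gripper":0.62},{"dx":0,"dy":0,"dz":1,"ax":0,"ay":0,"az":0,"gripper":0.62},{"dx":0,"dy":0,"dz":0.7,"ax":0,"ay":0,"az":0,"gripper":0.62},{"dx":0,"dy":0,"dz":0.33,"ax":0,"ay":0,"az":0,"gripper":0.62},{"dx":0,"dy":0,"dz":0,"ax":0,"ay":0,"az":0,"gripper":0.75},{"dx":0,"dy":0,"dz":0,"ax":0,"ay":0,"az":0,"gripper":0.9},{"dx":0,"dy":0,"dz":0,"ax":0,"ay":0,"az":0,"gripper":0.9},{"dx":0,"dy":0,"dz":0,"ax":0,"ay":0,"az":0,"gripper":0.9}]' --squeeze 8

```text
clock: 26.88
eef_pos: [561.9, -53.2, 23.1]
eef_rot: [-3.139, -0.002, 2.217]
wrist_force: [0.2, -0.8, 1.6]
finger_gap: 23.6
finger_force: 8.0
```

Cap held. Drag away from flask_a, turn, and slide to the corner.

Call:
jog_arm --commands '[{"dx":0,"dy":-0.15,"dz":0,"ax":0,"ay":0,"az":0,"gripper":0.9},{"dx":0,"dy":-0.25,"dz":0,"ax":0,"ay":0,"az":0,"gripper":0.9},{"dx":0,"dy":-0.3,"dz":0,"ax":0,"ay":0,"az":0,"gripper":0.9},{"dx":0,"dy":-0.3,"dz":0,"ax":0,"ay":0,"az":0,"gripper":0.9},{"dx":0,"dy":-0.12,"dz":0,"ax":0,"ay":0,"az":0,"gripper":0.9},{"dx":0,"dy":0,"dz":0,"ax":0,"ay":0,"az":0.3,"gripper":0.9},{"dx":0,"dy":0,"dz":0,"ax":0,"ay":0,"az":0.5,"gripper":0.9},{"dx":0,"dy":0,"dz":0,"ax":0,"ay":0,"az":0.6,"gripper":0.9},{"dx":0,"dy":0,"dz":0,"ax":0,"ay":0,"az":0.6,"gripper":0.9},{"dx":0,"dy":0,"dz":0,"ax":0,"ay":0,"az":0.6,"gripper":0.9}]'

```text
clock: 28.12
eef_pos: [525.2, -80.3, 22.3]
eef_rot: [-3.136, -0.001, 1.76]
wrist_force: [-0.9, -0.2, 3.8]
finger_gap: 23.7
finger_force: 8.0
```

Call:
jog_arm --commands '[{"dx":-0.2,"dy":-0.08,"dz":0,"ax":0,"ay":0,"az":0,"gripper":0.9},{"dx":-0.2,"dy":-0.08,"dz":0,"ax":0,"ay":0,"az":0,"gripper":0.9},{"dx":-0.1,"dy":-0.04,"dz":0,"ax":0,"ay":0,"az":0,"gripper":0.9},{"dx":0,"dy":0,"dz":0,"ax":0,"ay":0,"az":0,"gripper":0.9}]'

```text
clock: 28.62
eef_pos: [521.6, -101.9, 22.5]
eef_rot: [-3.137, -0.001, 1.763]
wrist_force: [-1.3, -0.6, 2.2]
finger_gap: 24.1
finger_force: 8.0
```

```bash
python3 - <<'E'
from h import *
from cell import manip
print(loc(manip.read_state()['eef_pos']))
c=shot('side','s10')
whites(c,36,lo=140,amin=60)
c=shot('wrist','w10')
whites(c,36,lo=135);blues(c,25)
E
```

```text
[ -70.8 -148.7]
white [262. 241.] pos 620.1 173.8 [ 78.1 103.4] size 63 49 ang 100.7
white [301. 215.] pos 471.4 154.5 [-71.6 112.6] size 62 49 ang 103.5
white [202. 208.] pos 667.6 -42.2 [  83.9 -117.7] size 62 49 ang 101.1
white [242. 206.] pos 572.9 18.2 [  2.3 -40.5] size 63 51 ang 128.6
white [244. 188.] pos 512.8 -55.3 [ -70.6 -101.3] size 59 48 ang 103.8
white [136. 109.] pos 503.1 -970.1 [-253.2 -997.8] size 195 36 ang 75.1
white [290. 235.] pos 374.9 -122.9 [-218.9 -141.5] size 1642 1217 ang 90.0
white [338.  61.] pos -925.7 -997.6 [-1661.3  -754.6] size 469 85 ang 90.2
white [139.  43.] pos -144.4 -2591.3 [-1195.5 -2467.2] size 349 132 ang 76.9
white [414. 366.] pos 643.4 -165.4 [  36.8 -234.1] size 25 14 ang 11.3
white [280. 351.] pos 555.3 -169.9 [ -50.6 -221.8] size 23 6 ang 102.4
white [243. 346.] pos 531.3 -172.0 [ -74.5 -219.4] size 38 28 ang 11.3
white [ 36. 280.] pos 400.7 -149.1 [-198.4 -172.2] size 13 8 ang 107.6
white [497. 196.] pos 647.0 -47.9 [  62.6 -119.4] size 64 22 ang 114.0
white [247. 161.] pos 512.2 -56.8 [ -71.5 -102.6] size 65 48 ang 101.1
white [412. 106.] pos 588.4 -10.2 [ 12.1 -71.3] size 11 4 ang 38.3
white [ 67. 184.] pos 421.8 -94.6 [-167.5 -122.6] size 118 71 ang 101.1
white [74. 81.] pos 418.8 -30.9 [-158.3  -59.5] size 9 9 ang 170.7
white [393.  48.] pos 571.0 17.5 [  0.3 -40.8] size 60 47 ang 126.5
cap [508. 116.] 167 [647.6  -3.6] [ 71.5 -76. ]
cap [416. 130.] 1783 [600.5 -20.3] [ 22.1 -83.5]
cap [248. 240.] 1237 [ 521.7 -103.7] [ -71.  -150.5]
```

Call:
jog_arm --commands '[{"dx":0,"dy":0,"dz":0,"ax":0,"ay":0,"az":0,"gripper":0.62},{"dx":0,"dy":0,"dz":0,"ax":0,"ay":0,"az":0,"gripper":0.62},{"dx":0,"dy":0,"dz":-0.4,"ax":0,"ay":0,"az":0,"gripper":0.62},{"dx":0,"dy":0,"dz":-1,"ax":0,"ay":0,"az":0,"gripper":0.62},{"dx":0.5,"dy":0.3,"dz":-1,"ax":0,"ay":0,"az":0,"gripper":0.32},{"dx":0.9,"dy":0.6,"dz":0,"ax":0,"ay":0,"az":0,"gripper":0.32},{"dx":0.9,"dy":0.6,"dz":0,"ax":0,"ay":0,"az":0,"gripper":0.32},{"dx":0.4,"dy":0.3,"dz":0,"ax":0,"ay":0,"az":-0.8,"gripper":0.32},{"dx":0,"dy":0,"dz":0,"ax":0,"ay":0,"az":-0.9,"gripper":0.32},{"dx":0,"dy":0,"dz":0,"ax":0,"ay":0,"az":-0.9,"gripper":0.32}]'

```text
clock: 29.98
eef_pos: [572.3, 18.9, 119.4]
eef_rot: [-3.139, -0.003, 2.223]
wrist_force: [0.3, 0.5, 0.6]
finger_gap: 63.9
finger_force: 0.0
```

```bash
python3 - <<'E'
from h import *
plan(571.5,17.8,24,127)
E
```

```text
shift [-0.02 -0.03  2.39] turn [-0.02 -0.01  0.04] t 29.98
```

Call:
jog_arm --commands '[{"dx":-0.02,"dy":-0.03,"dz":0.6,"ax":0,"ay":0,"az":0,"gripper":0.32},{"dx":0,"dy":0,"dz":0.9,"ax":0,"ay":0,"az":0,"gripper":0.32},{"dx":0,"dy":0,"dz":0.6,"ax":0,"ay":0,"az":0,"gripper":0.32},{"dx":0,"dy":0,"dz":0.25,"ax":0,"ay":0,"az":0,"gripper":0.32},{"dx":0,"dy":0,"dz":0,"ax":0,"ay":0,"az":0,"gripper":0.5},{"dx":0,"dy":0,"dz":0,"ax":0,"ay":0,"az":0,"gripper":0.7},{"dx":0,"dy":0,"dz":0,"ax":0,"ay":0,"az":0,"gripper":0.7},{"dx":0,"dy":0,"dz":0,"ax":0,"ay":0,"az":0,"gripper":0.7}]' --squeeze 8

```text
clock: 30.98
eef_pos: [571.9, 17.1, 25.6]
eef_rot: [-3.139, -0.002, 2.217]
wrist_force: [-0.5, 0.4, 7.7]
finger_gap: 50.1
finger_force: 8.0
```

Call:
jog_arm --commands '[{"dx":0,"dy":0,"dz":-0.3,"ax":0,"ay":0,"az":0,"gripper":0.7},{"dx":0,"dy":0,"dz":-0.5,"ax":0,"ay":0,"az":0,"gripper":0.7},{"dx":0.4,"dy":0.18,"dz":0,"ax":0,"ay":0,"az":0,"gripper":0.7},{"dx":0.5,"dy":0.22,"dz":0,"ax":0,"ay":0,"az":0,"gripper":0.7},{"dx":0.24,"dy":0.12,"dz":0,"ax":0,"ay":0,"az":0,"gripper":0.7},{"dx":0,"dy":0,"dz":0,"ax":0,"ay":0,"az":0.8,"gripper":0.7},{"dx":0,"dy":0,"dz":0,"ax":0,"ay":0,"az":0.9,"gripper":0.7},{"dx":0,"dy":0,"dz":0,"ax":0,"ay":0,"az":0.9,"gripper":0.7},{"dx":0,"dy":0,"dz":0.4,"ax":0,"ay":0,"az":0,"gripper":0.7},{"dx":0,"dy":0,"dz":0.25,"ax":0,"ay":0,"az":0,"gripper":0.7}]'

```text
clock: 32.22
eef_pos: [559.7, 66.2, 28.6]
eef_rot: [-3.135, -0.001, 1.767]
wrist_force: [-0.7, -1.5, -0.8]
finger_gap: 49.5
finger_force: 8.0
```

Call:
jog_arm --commands '[{"dx":0,"dy":0,"dz":0.08,"ax":0,"ay":0,"az":0,"gripper":0.7},{"dx":0,"dy":0,"dz":0.05,"ax":0,"ay":0,"az":0,"gripper":0.7},{"dx":0,"dy":0,"dz":0,"ax":0,"ay":0,"az":0,"gripper":0.7}]'

```text
clock: 32.6
eef_pos: [560.6, 66.1, 25.3]
eef_rot: [-3.137, -0.001, 1.764]
wrist_force: [0.8, -0.6, -0.8]
finger_gap: 50.0
finger_force: 8.0
```

Call:
jog_arm --commands '[{"dx":0,"dy":0,"dz":0.03,"ax":0,"ay":0,"az":0,"gripper":0.7},{"dx":0,"dy":0,"dz":0,"ax":0,"ay":0,"az":0,"gripper":0.7}]'

```text
clock: 32.85
eef_pos: [560.6, 66.0, 24.7]
eef_rot: [-3.138, -0.001, 1.764]
wrist_force: [-3.8, -0.7, 7.6]
finger_gap: 49.9
finger_force: 8.0
```

Touching the floor; release, retreat upward and back, then look.

Call:
jog_arm --commands '[{"dx":0,"dy":0,"dz":0,"ax":0,"ay":0,"az":0,"gripper":0.42},{"dx":0,"dy":0,"dz":0,"ax":0,"ay":0,"az":0,"gripper":0.36},{"dx":0,"dy":0,"dz":0,"ax":0,"ay":0,"az":0,"gripper":0.36},{"dx":0,"dy":0,"dz":-0.3,"ax":0,"ay":0,"az":0,"gripper":0.36},{"dx":0,"dy":0,"dz":-0.9,"ax":0,"ay":0,"az":0,"gripper":0.36},{"dx":0,"dy":0,"dz":-1,"ax":0,"ay":0,"az":0,"gripper":0.36},{"dx":0,"dy":-0.4,"dz":-1,"ax":0,"ay":0,"az":0,"gripper":0.36},{"dx":0,"dy":-0.9,"dz":-1,"ax":0,"ay":0,"az":0,"gripper":0.36},{"dx":0,"dy":-0.9,"dz":-0.5,"ax":0,"ay":0,"az":0,"gripper":0.36},{"dx":0,"dy":0,"dz":0,"ax":0,"ay":0,"az":0,"gripper":0.36}]'

```text
clock: 34.1
eef_pos: [474.4, 49.0, 215.0]
eef_rot: [-3.141, -0.0, 1.763]
wrist_force: [-0.0, -0.2, -1.3]
finger_gap: 60.1
finger_force: 0.0
```

```bash
python3 - <<'E'
from h import *
c=shot('side','s11')
whites(c,36,lo=140,amin=60);blues(c,25)
d=shot('wrist','w11')
whites(d,36,lo=135)
a=cv2.resize(c['image'][140:300,150:400,::-1],(500,320));b=cv2.resize(d['image'][:,:,::-1],None,fx=.58,fy=.58)
o=np.zeros((320,800,3),np.uint8);o[:,:500]=a;o[:b.shape[0],500:500+b.shape[1]]=b
cv2.imwrite('pics/m11.png',o)
E
```

```text
white [396. 356.] pos 623.2 563.0 [154.7 485. ] size 38 28 ang 84.0
white [400. 324.] pos 559.4 524.7 [ 84.8 459.5] size 37 21 ang 98.1
white [482. 293.] pos 360.3 582.9 [-99.7 554.2] size 31 29 ang 142.6
white [339. 250.] pos 377.0 -132.1 [-218.5 -151. ] size 1616 1212 ang 90.0
white [340.  62.] pos -926.9 -989.1 [-1661.  -746.] size 477 79 ang 90.3
white [139.  43.] pos -156.8 -2589.2 [-1207.3 -2462.9] size 343 126 ang 69.3
cap [381. 202.] 346 [234.6 239.4] [-288.1  240.7]
cap [242. 207.] 32 [569.2  13. ] [ -2.3 -44.8]
cap [286. 211.] 37 [479.5 102.3] [-73.5  59.8]
cap [213. 216.] 45 [658.8  -2.4] [ 82.7 -76.9]
cap [276. 252.] 67 [610.6 217.4] [ 77. 148.]
white [306. 347.] pos 609.9 -184.8 [ 2.000e-01 -2.468e+02] size 59 47 ang 11.1
white [279. 349.] pos 565.8 -187.2 [ -43.5 -240.8] size 61 21 ang 96.3
white [252. 335.] pos 522.6 -171.6 [ -83.  -217.3] size 36 23 ang 56.2
white [231. 338.] pos 495.1 -183.8 [-112.3 -224.1] size 30 23 ang 100.6
white [199. 287.] pos 438.8 -114.8 [-154.5 -145.7] size 28 19 ang 1.9
white [202. 270.] pos 437.1 -86.3 [-150.8 -117.4] size 32 23 ang 98.2
white [143. 263.] pos 360.0 -95.3 [-228.2 -111.7] size 31 31 ang 173.2
white [379. 255.] pos 661.1 -21.8 [ 81.4 -96.5] size 47 20 ang 11.1
white [261. 256.] pos 511.6 -54.4 [ -71.7 -100.2] size 64 47 ang 102.6
white [ 96. 219.] pos 296.5 -43.4 [-280.8  -48.7] size 38 19 ang 137.1
white [154. 203.] pos 366.9 -9.2 [-205.2  -28.4] size 32 22 ang 3.1
white [133. 199.] pos 338.1 -7.3 [-233.1  -21.1] size 51 24 ang 68.4
white [166. 198.] pos 384.3 -2.2 [-186.8  -24.9] size 100 58 ang 118.1
white [176. 167.] pos 384.9 40.4 [-178.1   16.9] size 36 32 ang 101.2
white [321. 174.] pos 559.8 65.3 [-1.7  8.3] size 64 47 ang 101.1
white [152. 148.] pos 356.8 56.7 [-202.7   38.2] size 45 17 ang 60.8
white [396.  91.] pos 617.9 173.7 [ 75.9 103.7] size 61 47 ang 100.9
white [262.  83.] pos 470.0 154.0 [-73.1 112.4] size 61 47 ang 101.5
```

View pics/m11.png

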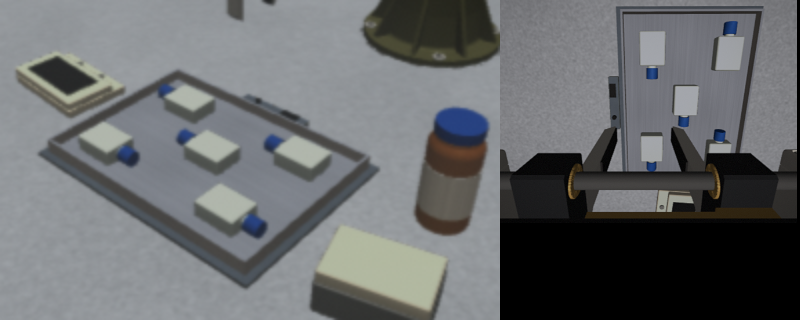

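The side view shows all five flasks flat and apart: corner flasks at (190,102), (106,140), (303,155) and (225,207), the middle one at (212,150). The bottle, tip box and pad are undisturbed and the gripper is clear, so I'm handing in.

```bash
python3 -c "
from cell import job
print(job.sign_off())"
```

```text
the job is handed in; nothing more can be done
None
```

The job is handed in at about 34 s: all five flasks lie flat on the tray floor, one towards each corner and one in the middle, none touching, and the bottle, tip box and control pad were not moved.

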